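# Wind a kitchen clamp onto a tin

## Task

Stand the small tomato tin upright in the one-handed kitchen clamp, between the V-shaped jaw and the moving jaw and in line with the middle of the V, and let go of it. Then take the red grip and wind the crank clockwise until the jaw holds the tin firmly in the V, but stop before it is squeezed hard enough to dent; let go and leave it clamped. Do not disturb the other things.

Things in the scene. Friction and masses are not known exactly. Their poses are not given: they have to be found in the camera images.
- tomato_tin: Small tin with a picture of tomatoes, 57 mm diameter, 72 mm tall, 0.2 to 0.4 kg, standing on the worktop in front of the clamp. Origin: centre of its underside, z up.
- clamp: White and grey clamp fixed to the worktop by suction feet. Origin on the worktop, z up, +y from gearbox to V jaw. Base plate x -50..50, y -130..105 mm, top 14 mm up. White gearbox y -128..-56 mm, 88 mm high, crank on top. V jaw: two black faces 50 mm tall, apex x 0, y 78 mm, ends x +-30, y 60 mm. Stand the tin in from above, fingers on its x sides; room 40 mm each side of it.
- tin_seat (a point): Point on the top of the clamp's base plate (14 mm above the worktop) where the centre of the tin's underside lies when it is home in the V. On the clamp, axes as the clamp's.
- crank_axis (a point): Point on the crank's vertical axis, 108 mm above the worktop. Clockwise from above closes the jaw, 1 to 2.5 turns; it stays where left. Push along the circle at the grip: about 11 N while winding freely, falling off by most of that when the hand pauses. Once the jaw bites, both climb within a fraction of a turn: firm at 3.5 to 10 N above the free push (best 6.5), dented from 12.5 N above.
- grip_mid (a point): Middle of the crank's red grip: upright, round, 23 mm diameter, 46 mm tall, spinning freely on its pin 50 mm from the crank's axis. This point is 28 mm above the grip's lower end and 136 mm above the worktop; the steel crank arm lies just under the grip. The gripper need not turn as it carries the grip round.
- pad: Moving jaw: black sprung pad 62 mm wide, 46 mm tall, with a grey carriage behind it, between gearbox and V jaw; closes towards the clamp's +y. At the start its face is 20 to 46 mm short of a seated tin. It pushes a tin standing up to 12 mm short of the V home, but the rubber faces do not centre it sideways: stand it within 5 mm of the clamp's x = 0. Origin: a reference point only.
- grip: The red grip (see grip_mid); origin at the centre of its lower end.
- bean_tin: Bystander: wider tin, 75 mm diameter, 58 mm tall, left of the clamp. Origin: centre of underside.
- egg_cup: Bystander: blue egg cup, 49 mm wide, 53 mm tall, at the left front. Origin: centre of underside.
- jam_jar: Bystander: jam jar, 72 mm wide, 102 mm tall, behind the clamp. Origin: centre of underside.

How it is judged:
On the way, in this order (a step that is already met when the one before it is completed fails the run):
1. the tin stands upright on the clamp's base between the jaws, let go, not yet clamped (x of tomato_tin in the frame of tin_seat between -0.0085 and 0.0085 m and y of tomato_tin in the frame of tin_seat between -0.022 and 0.004 m and z of tomato_tin in the frame of tin_seat between -0.003 and 0.003 m and angle between tomato_tin's own z axis and vertical below 0.08 rad and contact force between the fingers and tomato_tin below 0.1 N and contact force between pad and tomato_tin below 2 N), for 0.2 s.
2. the jaw is wound onto the tin with the fingers on the crank's grip (contact force between pad and tomato_tin above 10 N and contact force between the fingers and grip above 1 N), for 0.1 s.
At the end, for the whole second after the job is handed in: The tin stands upright (within 0.08 rad) on the clamp's base, home in the V (centre within 10 mm of tin_seat), at rest, and the moving pad presses it with 40 to 130 N (a push at the grip 3.5 to 10 N above that of the free crank) (contact force between pad and tomato_tin between 40 and 130 N and horizontal distance between tomato_tin and tin_seat below 0.01 m and z of tomato_tin in the frame of tin_seat below 0.004 m and angle between tomato_tin's own z axis and vertical below 0.08 rad and linear speed of tomato_tin below 0.01 m/s); the robot touches nothing.
It fails at once if the tin is dented: pad presses it with more than 160 N (contact force between pad and tomato_tin above 160 N).
It fails at once if a bystander is moved more than 30 mm (distance of any of bean_tin, egg_cup, jam_jar from where it was at the start of the episode above 0.03 m).
It also fails if it takes over 72 s, if anything falls off the work surface, if the arm or the gripper's body presses on something with over 40 N, if the wrist force passes 120 N, or if a joint passes its speed limit or range.

## Robot

A 6-joint arm with a two-finger parallel gripper is mounted at the origin on a cart in front of the work surface, level with it; the furniture and walls round the work are solid. World frame = base frame: x ahead of the robot, y to its left, z up, the work surface at z = 0. Lengths are in m, angles in rad, forces in N, time in s.
With the tool pointing down it reaches from about 0.3 to 0.85 m from the base axis. Payload 5.4 kg.
Tool frame: the origin (TCP) lies midway between the tips of the shut fingers; the grasp point (between the pads) lies 19 mm behind it; z points along the fingers, x is the direction in which the jaws open and shut, and the axes are right-handed (so a half turn about z gives the same grasp; the last joint's range is limited). The gripper opens to 85 mm and grips with 20 to 120 N. Pads are 22 mm wide; open, the fingers measure 114 mm over their backs; the gripper's body (76 mm by 85 mm) begins 54 mm behind the grasp point. The pads swing forward as they close: fully open they stand 13 mm farther back than shut.
Start: joints at [0.935, 0.158, 1.597, -0, 1.386, -0.21], TCP at [0.238, 0.524, 0.231] pointing down, gripper open.
Joint ranges: [-2.91, 2.91], [-0.94, 2.29], [0.18, 2.7], [-1.29, 4.43], [0.17, 2.64], [-3, 3]. Speed limits (rad/s): [2.57, 2.57, 3.14, 3.14, 3.14, 3.14].

## Interface

Orientations are given as a rotation vector (axis times angle).
In Python, from cell import observe, camera, camera_params, ctrl gives the robot as it stands.
- The arm moves only by the tool play_rows, never from a script. Its argument "commands" is one flat list of numbers, 7 for each row, row after row: the closure, from -1 (fully open) to 1 (shut), then the shift along the tool's x, y, z in mm, then the turn, a rotation vector about the tool's x, y, z in rad. In form: [claw, tx, ty, tz, wx, wy, wz, claw, tx, ty, tz, wx, wy, wz, ...]. A call has 1 to 12 rows; each row shifts and turns the commanded pose from where the row before left it, along the tool's axes as they then stand; what a row does not reach is not made up. A row lasts 1/10 s, in which the tool goes at most 50 mm and 8.59 degrees, less where a joint would pass 70% of its speed; a pose out of reach is approached as far as the arm can. A call is refused whole if a number of a shift passes 50 or a number of a turn 0.15, either way. A call with a gripper value outside its range is refused whole. The fingers move at their own pace and stop on an object; "squeeze" is the grip in N (left out, the last holds). Time passes only in rows, so rows that do not move let the fingers close. It gives the time, the measured TCP pose, the force and the opening at its end, in the units of the state.
- observe(): the state, without advancing time (a new reading comes with each control period).
- camera(name): name is "scene" or "side" or "wrist"; returns the picture (480x640x3 uint8, red, green, blue); there is no depth.
- camera_params(name): a dict with "K" (3x3 intrinsics, pixels), "camera_from_world" (4x4, takes a point from world to camera coordinates). Camera axes: x right, y down, z forward; pixel columns grow to the right and rows downward; lengths in m; the calibration is good to about 2 mm. A picture is of the moment at which its call begins: read the wrist's pose just before it. camera_params takes no time and is no camera call; for the wrist camera it gives the pose at the moment of the call.
- ctrl.sign_off(): hands the job in, once; it reports no verdict.
The state is a dict: "t": time; "joint_pos": joint angles; "dq": joint speeds; "joint_torque": joint torques, N m; "ee_pos": TCP position; "tcp_rot": TCP orientation; "wrist_force": force on the tool from outside, world axes, zero at the start; "ft_torque": the same for the moment, N m; "grip_width": finger opening in m.
Only numpy, scipy, OpenCV 4.12 (cv2) and the standard library are available. Lean on these libraries where they do the work, as an engineer would, in place of code of your own. Each camera call takes 0.05 s, during which the arm holds its last target. There are 200 camera calls.

## Working session

There is one attempt and no reset: what is moved stays moved. The work goes in short steps, Python scripts to look and compute and a tool call to move; the robot and the scene stay as the last step left them, time stands still between calls to the robot, and variables do not carry over. Pictures are saved under pics/ and viewed, about 8 in all and at most 12, crops included, and the job is handed in when it is done.

Besides the shell and the picture viewer there is one more tool, called after "Emit:" by a JSON object that holds its "op" and its "data". play_rows: Moves the arm, as the interface text tells. Its arguments: {"type":"object","properties":{"commands":{"type":"array"},"squeeze":{"type":"number"}},"required":["commands"]}

```bash
mkdir -p pics; ls; python3 - <<'E'
from cell import observe,camera,camera_params
import cv2,numpy as np
print(observe())
for n in("scene","side"):
    im=camera(n);cv2.imwrite(f"pics/{n}0.png",im[:,:,::-1]);p=camera_params(n);print(n,p)
E
```

```text
pics
{'t': 0.0, 'joint_pos': array([ 9.34853534e-01,  1.59064985e-01,  1.59824092e+00, -1.39871787e-05,
        1.38619399e+00, -2.10094260e-01]), 'dq': array([ 5.92608665e-05, -1.72543668e-03,  7.02535088e-04,  1.04954090e-03,
        1.25762105e-03, -5.93914479e-04]), 'joint_torque': array([-1.82072377e-03, -3.96006346e+01, -3.31428337e+01, -3.50351929e-04,
        8.54982238e-03, -6.47249891e-06]), 'ee_pos': array([0.23718277, 0.52314065, 0.2303036 ]), 'tcp_rot': array([ 2.64012546,  1.70147163, -0.00279306]), 'wrist_force': array([-0.31534541,  0.49778521, -0.04035929]), 'ft_torque': array([0.02996729, 0.0377378 , 0.00393149]), 'grip_width': 0.08540468122135295}
scene {'K': array([[512.52934761,   0.        , 323.12309787],
       [  0.        , 512.52934761, 234.23671475],
       [  0.        ,   0.        ,   1.        ]]), 'camera_from_world': array([[ 0.80779838, -0.58944234,  0.0044167 , -0.45267527],
       [-0.36372393, -0.50433198, -0.7831693 ,  0.34041633],
       [ 0.46386063,  0.63103643, -0.62179284,  0.65673178],
       [ 0.        ,  0.        ,  0.        ,  1.        ]])}
side {'K': array([[459.79271593,   0.        , 322.78924472],
       [  0.        , 459.79271593, 239.14792775],
       [  0.        ,   0.        ,   1.        ]]), 'camera_from_world': array([[-0.96142108, -0.27494562,  0.00862663,  0.60489934],
       [-0.14143188,  0.46717027, -0.87278231,  0.15252343],
       [ 0.23593757, -0.84033139, -0.48803342,  0.82483897],
       [ 0.        ,  0.        ,  0.        ,  1.        ]])}
```

View pics/scene0.png

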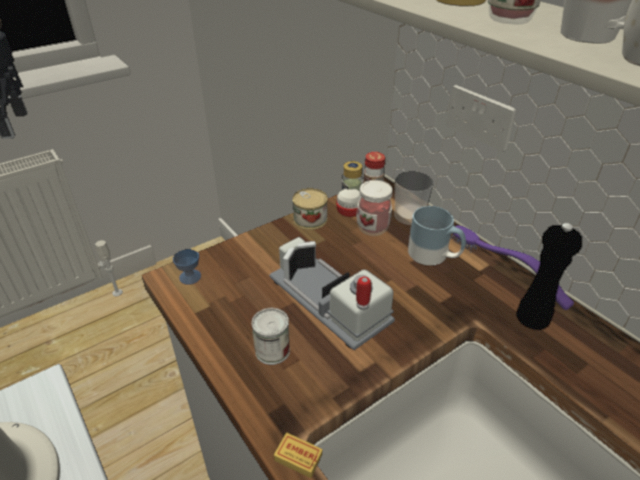

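View pics/side0.png

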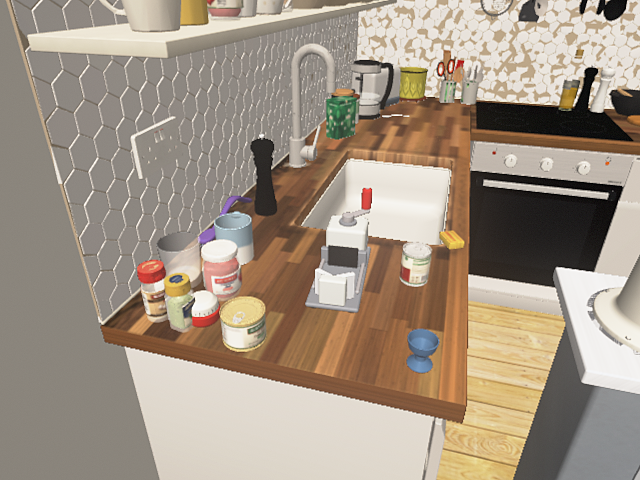

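The tin is at scene (271,336) / side (416,264). The grip is at scene (364,290) / side (367,199), and the plate corners are at scene (272,274), (354,342) and (392,317). Next I'll cast rays.

```bash
cat > h.py <<'E'
import numpy as np,cv2
from cell import observe,camera,camera_params
from scipy.spatial.transform import Rotation as R
def ray(P,uv):
    T=P["camera_from_world"];Rw=T[:3,:3].T;c=-Rw@T[:3,3]
    d=Rw@np.linalg.inv(P["K"])@np.array([uv[0],uv[1],1.]);return c,d/np.linalg.norm(d)
def onz(P,uv,z):
    c,d=ray(P,uv);return c+d*(z-c[2])/d[2]
def tri(obs):
    A=np.zeros((3,3));b=np.zeros(3)
    for P,uv in obs:
        c,d=ray(P,uv);M=np.eye(3)-np.outer(d,d);A+=M;b+=M@c
    return np.linalg.solve(A,b)
def proj(P,X):
    q=P["K"]@(P["camera_from_world"]@np.append(X,1))[:3];return q[:2]/q[2]
def state():
    o=observe();print(round(o['t'],2),'pos',(o['ee_pos']*1e3).round(1),'rot\n',R.from_rotvec(o['tcp_rot']).as_matrix().round(3),'F',o['wrist_force'].round(1),'w',round(o['grip_width']*1e3,1));return o
E
python3 - <<'E'
from h import *
np.set_printoptions(suppress=True,precision=4)
S=camera_params("scene");D=camera_params("side")
a=cv2.imread("pics/scene0.png");b=cv2.imread("pics/side0.png")
G=[]
for im,n in((a,"scene"),(b,"side")):
    h=cv2.cvtColor(im,cv2.COLOR_BGR2HSV);m=cv2.inRange(h,(0,170,80),(6,255,255))|cv2.inRange(h,(174,170,80),(180,255,255))
    k,l,st,ce=cv2.connectedComponentsWithStats(m)
    for s,c in zip(st[1:],ce[1:]):
        if s[4]>60:print(n,s,c)
print("grip tri",tri([(S,(364,291)),(D,(367,199))]))
print("tin top tri",tri([(S,(270,322)),(D,(416,250))]))
print("tin top z72",onz(S,(270,322),.072),onz(D,(416,250),.072))
for uv in((272,274),(354,342),(392,317)):print(uv,onz(S,uv,.014))
for uv in((308,305),(361,309)):print(uv,onz(D,uv,.014))
z=cv2.hconcat([cv2.resize(a[220:380,220:420],(400,320),interpolation=cv2.INTER_CUBIC),cv2.resize(b[180:340,290:490],(400,320),interpolation=cv2.INTER_CUBIC)])
cv2.imwrite("pics/c1.png",z)
E
```

```text
scene [366 160  18   8  68] [374.     163.6912]
scene [337 205  19  11 102] [346.3137 211.2843]
scene [357 279  13  25 249] [363.1526 291.6707]
side [362 188  10  21 172] [366.2558 198.0058]
side [138 270  27  13 230] [149.6261 276.5   ]
side [192 307  28  20 222] [204.0495 319.7523]
grip tri [ 0.5619 -0.1007  0.1284]
tin top tri [ 0.4422 -0.0208  0.0668]
tin top z72 [ 0.4391 -0.0251  0.072 ] [ 0.4426 -0.0123  0.072 ]
(272, 274) [0.5295 0.122  0.014 ]
(354, 342) [ 0.5526 -0.0968  0.014 ]
(392, 317) [ 0.6403 -0.0925  0.014 ]
(308, 305) [0.6162 0.1444 0.014 ]
(361, 309) [0.5206 0.1282 0.014 ]
```

View pics/c1.png

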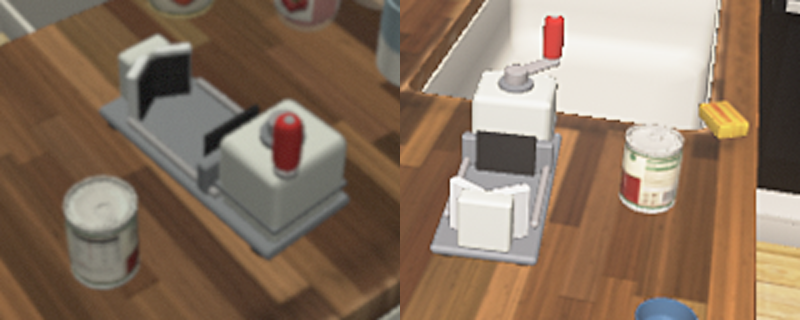

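Emit:
{"op": "play_rows", "data": {"commands": [-1,0,0,-10,0,0,0.148,-1,0,0,-10,0,0,0.148,-1,0,0,-10,0,0,0.148,-1,0,0,-10,0,0,0.148,-1,0,0,-10,0,0,0.148,-1,0,0,-10,0,0,0.148,-1,0,0,-10,0,0,0.148]}}

```text
t: 0.8
ee_pos: [0.2373, 0.5234, 0.3011]
tcp_rot: [3.137, 0.161, -0.001]
wrist_force: [0.4, 0.2, -0.3]
grip_width: 0.0851
```

```bash
cat >> h.py <<'E'
def plan(target,yaw=None):
    o=state();M=R.from_rotvec(o['tcp_rot']).as_matrix()
    y=np.arctan2(M[1,0],M[0,0]);print('yaw deg',np.degrees(y).round(2))
    d=M.T@(np.array(target)-o['ee_pos'])*1e3;print('tool shift mm',d.round(1))
    if yaw is not None:
        c,s=np.cos(np.radians(yaw)),np.sin(np.radians(yaw));T=np.array([[c,s,0],[s,-c,0],[0,0,-1.]])
        print('turn',R.from_matrix(M.T@T).as_rotvec().round(4))
E
python3 -c "
from h import *
plan([.5,0.0,.33],6)"
```

```text
0.8 pos [237.3 523.4 301.1] rot
 [[ 0.995  0.103 -0.001]
 [ 0.103 -0.995 -0.001]
 [-0.001  0.001 -1.   ]] F [ 0.4  0.2 -0.3] w 85.1
yaw deg 5.89
tool shift mm [207.5 547.6 -28.6]
turn [ 0.0009  0.0008 -0.0019]
```

Emit:
{"op": "play_rows", "data": {"commands": [-1,17,46,-2.5,0,0,0,-1,17,46,-2.5,0,0,0,-1,17,46,-2.5,0,0,0,-1,17,46,-2.5,0,0,0,-1,17,46,-2.5,0,0,0,-1,17,46,-2.5,0,0,0,-1,17,46,-2.5,0,0,0,-1,17,46,-2.5,0,0,0,-1,17,46,-2.5,0,0,0,-1,17,46,-2.5,0,0,0,-1,17,46,-2.5,0,0,0,-1,20,42,-2,0,0,0]}}

```text
t: 2.0
ee_pos: [0.5032, -0.0008, 0.3307]
tcp_rot: [-3.137, -0.17, 0.0]
wrist_force: [-0.2, 1.3, -0.2]
grip_width: 0.0855
```

Emit:
{"op": "play_rows", "data": {"commands": [-1,0,0,0,0,0,0,-1,0,0,0,0,0,0,-1,0,0,0,0,0,0]}}

```text
t: 2.3
ee_pos: [0.5024, 0.0023, 0.3305]
tcp_rot: [-3.136, -0.172, 0.001]
wrist_force: [-0.4, 1.3, 0.0]
grip_width: 0.0855
```

```bash
python3 - <<'E'
from h import *
state();P=camera_params("wrist");im=camera("wrist");cv2.imwrite("pics/w1.png",im[:,:,::-1]);np.savez("w1.npz",**P);print(P)
E
```

```text
2.3 pos [502.4   2.3 330.5] rot
 [[ 0.994  0.11  -0.001]
 [ 0.11  -0.994  0.001]
 [-0.001 -0.001 -1.   ]] F [-0.4  1.3  0. ] w 85.5
{'K': array([[350.73481906,   0.        , 319.33608251],
       [  0.        , 350.73481906, 239.67464216],
       [  0.        ,   0.        ,   1.        ]]), 'camera_from_world': array([[ 9.94035881e-01,  1.09052560e-01, -4.55338002e-04,
        -5.01191767e-01],
       [ 1.05031067e-01, -9.56238929e-01,  2.73085308e-01,
        -1.14399807e-01],
       [ 2.93452401e-02, -2.71504419e-01, -9.61989713e-01,
         4.58481099e-01],
       [ 0.00000000e+00,  0.00000000e+00,  0.00000000e+00,
         1.00000000e+00]])}
```

View pics/w1.png

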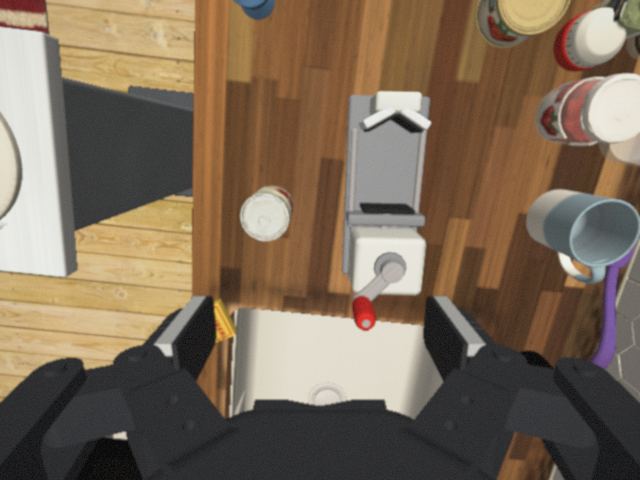

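The wrist view shows the tin lid at about (266,213), plate corners at (350,95), (429,97) and (343,272), the crank hub at (390,266) and the grip top at (366,322). I'll refine these from an enlarged crop.

```bash
python3 - <<'E'
from h import *
im=cv2.imread("pics/w1.png");c=cv2.resize(im[85:345,235:440],None,fx=2.3,fy=2.3,interpolation=cv2.INTER_CUBIC)
# draw ticks each 10px
for k in range(235,440,20):cv2.putText(c,str(k),(int((k-235)*2.3),8),0,.3,(0,255,255));cv2.line(c,(int((k-235)*2.3),10),(int((k-235)*2.3),16),(0,255,255))
for k in range(95,345,20):cv2.putText(c,str(k),(0,int((k-85)*2.3)),0,.3,(0,255,255));cv2.line(c,(20,int((k-85)*2.3)),(26,int((k-85)*2.3)),(0,255,255))
cv2.imwrite("pics/w1c.png",c)
E
```

```text
(no output)
```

View pics/w1c.png

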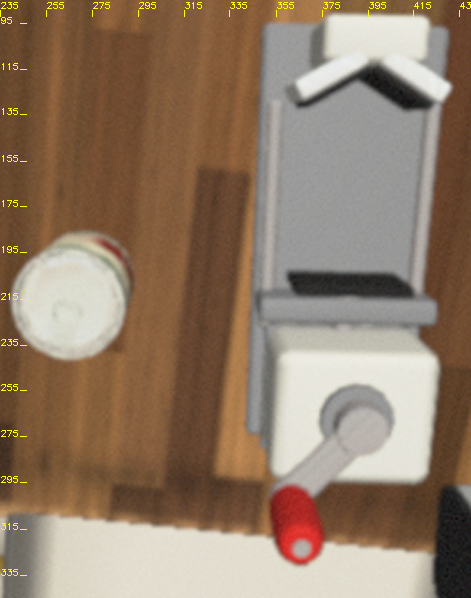

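```bash
python3 - <<'E'
from h import *
np.set_printoptions(suppress=True,precision=4)
P=dict(np.load("w1.npz"))
tl,tr,bl=[onz(P,u,.014) for u in((349.8,95.9),(428.9,97.2),(342.8,272.8))]
print("plate",tl,tr,bl,np.linalg.norm(tr-tl),np.linalg.norm(bl-tl))
g=[onz(P,u,.088) for u in((358.9,237.2),(425.4,236.3),(354.6,292.8),(421.1,294.6))];print("gear",*g,sum(g)/4)
dx=(tr-tl)[:2];dy=(tl-bl)[:2]
print("angles",np.degrees(np.arctan2(dx[1],dx[0])),np.degrees(np.arctan2(-dy[0],dy[1])))
hub=onz(P,(392.8,272),.108);grip=onz(P,(365.9,323.7),.156);print("hub",hub,"grip",grip,np.linalg.norm((hub-grip)[:2]))
print("tin",onz(P,(265,216.7),.072))
for psi in(4,6,8):
    a=np.radians(psi);ex=np.array([np.cos(a),np.sin(a)]);ey=np.array([-ex[1],ex[0]])
    print(psi,"origin from plate",(tl+tr)[:2]/2-.105*ey,"from gear",(sum(g)/4)[:2]+.092*ey)
E
```

```text
plate [0.5277 0.1252 0.014 ] [0.6236 0.1342 0.014 ] [ 0.5485 -0.1037  0.014 ] 0.09631492986091175 0.22982349187449772
gear [ 0.5528 -0.0308  0.088 ] [ 0.6277 -0.0216  0.088 ] [ 0.5573 -0.0994  0.088 ] [ 0.6364 -0.093   0.088 ] [ 0.5936 -0.0612  0.088 ]
angles 5.381289806615683 5.1850544126209686
hub [ 0.5928 -0.0611  0.108 ] grip [ 0.5625 -0.1016  0.156 ] 0.0505903982968594
tin [ 0.4431 -0.0224  0.072 ]
4 origin from plate [0.583  0.0249] from gear [0.5871 0.0306]
6 origin from plate [0.5867 0.0253] from gear [0.5839 0.0303]
8 origin from plate [0.5903 0.0257] from gear [0.5808 0.0299]
```

```bash
python3 -c "
from h import *
plan([.443,-.0224,.12],5.3)"
```

```text
2.35 pos [502.4   2.5 330.7] rot
 [[ 0.994  0.11  -0.   ]
 [ 0.11  -0.994  0.   ]
 [-0.    -0.    -1.   ]] F [-0.9  0.1 -0.6] w 85.5
yaw deg 6.33
tool shift mm [-61.7  18.3 210.7]
turn [-0.0004  0.0003  0.018 ]
```

Emit:
{"op": "play_rows", "data": {"commands": [-1,-10,3,30,0,0,0.018,-1,-10,3,36,0,0,0,-1,-10,3,36,0,0,0,-1,-10,3,36,0,0,0,-1,-11,3,36,0,0,0,-1,-11,3.5,36,0,0,0,-1,0,0,0,0,0,0,-1,0,0,0,0,0,0]}}

```text
t: 3.15
ee_pos: [0.4431, -0.0221, 0.1216]
tcp_rot: [-3.138, -0.145, -0.001]
wrist_force: [0.1, -0.3, 0.6]
grip_width: 0.085
```

```bash
python3 - <<'E'
from h import *
plan([.443,-.0224,.03],5.3)
P=camera_params("wrist");im=camera("wrist")[:,:,::-1];cv2.imwrite("pics/w2.png",im)
u=proj(P,np.array([.443,-.0224,.072]));print(u)
E
```

```text
3.15 pos [443.1 -22.1 121.6] rot
 [[ 0.996  0.092  0.   ]
 [ 0.092 -0.996  0.   ]
 [ 0.    -0.    -1.   ]] F [ 0.1 -0.3  0.6] w 85.0
yaw deg 5.28
tool shift mm [-0.2  0.3 91.6]
turn [-0.0001 -0.0004 -0.0004]
[316.09230839 262.63931754]
```

View pics/w2.png

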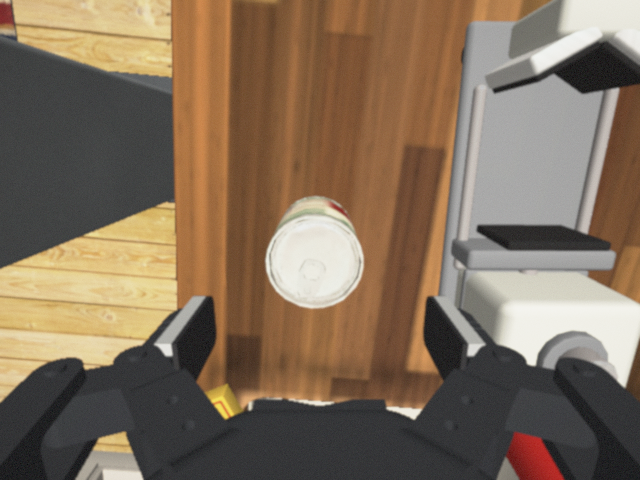

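Lid centre is at about (314.5,262) against a predicted (316,262.6), so the tin estimate is good. Descending and grasping.

Emit:
{"op": "play_rows", "data": {"commands": [-1,-1,0,25,0,0,0,-1,0,0,25,0,0,0,-1,0,0,25,0,0,0,-1,0,0,16,0,0,0,-1,0,0,0,0,0,0,1,0,0,0,0,0,0,1,0,0,0,0,0,0,1,0,0,0,0,0,0,1,0,0,0,0,0,0,1,0,0,0,0,0,0,1,0,0,0,0,0,0,1,0,0,0,0,0,0], "squeeze": 35}}

```text
t: 4.4
ee_pos: [0.4434, -0.0233, 0.032]
tcp_rot: [3.137, 0.144, 0.004]
wrist_force: [-1.6, 0.6, 7.7]
grip_width: 0.0565
```

Emit:
{"op": "play_rows", "data": {"commands": [1,0,0,0,0,0,0,1,0,0,0,0,0,0,1,0,0,-30,0,0,0,1,0,0,-30,0,0,0,1,0,0,-30,0,0,0,1,0,0,-30,0,0,0,1,0,0,0,0,0,0]}}

```text
t: 5.1
ee_pos: [0.4456, -0.024, 0.1553]
tcp_rot: [3.134, 0.143, 0.017]
wrist_force: [-0.0, -0.8, -1.5]
grip_width: 0.0566
```

```bash
python3 -c "
from h import *
plan([.5814,.066,.15],5.3)"
```

```text
5.1 pos [445.6 -24.  155.3] rot
 [[ 0.996  0.091  0.011]
 [ 0.091 -0.996 -0.004]
 [ 0.01   0.005 -1.   ]] F [-0.  -0.8 -1.5] w 56.6
yaw deg 5.23
tool shift mm [143.4 -77.3   6.4]
turn [ 0.0045 -0.0103 -0.0013]
```

Emit:
{"op": "play_rows", "data": {"commands": [1,24,-13,0,0,0,0,1,24,-13,0,0,0,0,1,24,-13,0,0,0,0,1,24,-13,0,0,0,0,1,24,-13,0,0,0,0,1,23,-12,0,0,0,0,1,0,0,0,0,0,0,1,0,0,0,0,0,0,1,0,0,0,0,0,0]}}

```text
t: 6.0
ee_pos: [0.5763, 0.0665, 0.149]
tcp_rot: [-3.138, -0.142, 0.003]
wrist_force: [-0.9, 0.5, -2.8]
grip_width: 0.0567
```

```bash
python3 - <<'E'
from h import *
plan([.5814,.066,.0475],5.3)
P=camera_params("wrist");im=camera("wrist")[:,:,::-1];cv2.imwrite("pics/w3.png",im);np.savez("w3.npz",**P)
a=np.radians(5.3);ex=np.array([np.cos(a),np.sin(a)]);ey=np.array([-ex[1],ex[0]]);O=np.array([.585,.0275])
for n,x,y,z in(("pTL",-50,105,14),("pTR",50,105,14),("pL-130",-50,-130,14),("gear TL",-36,-56,88),("apex64",0,78,64),("end-",-30,60,64),("end+",30,60,64)):
    print(n,proj(P,np.append(O+x*1e-3*ex+y*1e-3*ey,z*1e-3)).round(1))
E
```

```text
6.0 pos [576.3  66.5 149. ] rot
 [[ 0.996  0.091 -0.002]
 [ 0.091 -0.996 -0.   ]
 [-0.002 -0.    -1.   ]] F [-0.9  0.5 -2.8] w 56.7
yaw deg 5.2
tool shift mm [  5.2   0.9 101.5]
turn [-0.0001  0.0017 -0.0018]
pTL [258.1 143.4]
pTR [389.6 143.1]
pL-130 [270.6 401.5]
gear TL [272.  388.7]
apex64 [324.6 187.4]
end- [279.  214.9]
end+ [370.1 214.7]
```

View pics/w3.png

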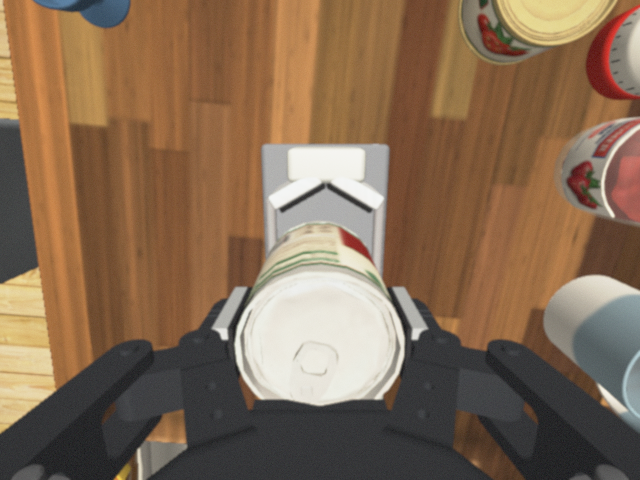

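V centre line seen at u≈326.3 versus 324.3 predicted, so I'll add about 1.5 mm in +x. The tin is centred in the fingers. Moving sideways, then down.

Emit:
{"op": "play_rows", "data": {"commands": [1,6.5,1,0,0,0,0,1,0,0,20,0,0,0,1,0,0,20,0,0,0,1,0,0,20,0,0,0,1,0,0,20,0,0,0,1,0,0,14,0,0,0,1,0,0,0,0,0,0,1,0,0,0,0,0,0,1,0,0,0,0,0,0]}}

```text
t: 6.95
ee_pos: [0.5851, 0.0662, 0.0572]
tcp_rot: [3.138, 0.143, 0.004]
wrist_force: [0.0, -0.7, -2.1]
grip_width: 0.057
```

```bash
python3 -c "
from h import *
plan([.5828,.0655,.0465],5.3)"
```

```text
6.95 pos [585.1  66.2  57.2] rot
 [[ 0.996  0.091  0.003]
 [ 0.091 -0.996 -0.   ]
 [ 0.003  0.    -1.   ]] F [ 0.  -0.7 -2.1] w 57.0
yaw deg 5.21
tool shift mm [-2.4  0.5 10.7]
turn [ 0.0005 -0.0026 -0.0016]
```

Emit:
{"op": "play_rows", "data": {"commands": [1,-2,0.5,4,0,0,0,1,0,0,3,0,0,0,1,0,0,1,0,0,0,1,0,0,0,0,0,0,1,0,0,0,0,0,0]}}

```text
t: 7.45
ee_pos: [0.582, 0.0657, 0.0478]
tcp_rot: [3.138, 0.143, 0.0]
wrist_force: [0.8, 0.4, -2.2]
grip_width: 0.0564
```

Emit:
{"op": "play_rows", "data": {"commands": [1,0,0,1,0,0,0,1,0,0,1,0,0,0,1,0,0,0,0,0,0,1,0,0,0,0,0,0]}}

```text
t: 7.85
ee_pos: [0.5821, 0.0657, 0.0461]
tcp_rot: [3.138, 0.143, 0.001]
wrist_force: [-0.4, 0.3, -0.2]
grip_width: 0.0565
```

Emit:
{"op": "play_rows", "data": {"commands": [1,0,0,0.7,0,0,0,-1,0,0,0,0,0,0,-1,0,0,0,0,0,0,-1,0,0,0,0,0,0,-1,0,0,0,0,0,0,-1,0,0,0,0,0,0,-1,0,0,0,0,0,0,-1,0,0,0,0,0,0,-1,0,0,-20,0,0,0,-1,0,0,-30,0,0,0,-1,0,0,-40,0,0,0,-1,0,0,-40,0,0,0]}}

```text
t: 9.05
ee_pos: [0.5814, 0.0657, 0.1761]
tcp_rot: [-3.138, -0.143, 0.002]
wrist_force: [1.1, -0.2, 0.7]
grip_width: 0.0859
```

Emit:
{"op": "play_rows", "data": {"commands": [-1,0,10,-40,0,0,0,-1,0,20,-40,0,0,0,-1,0,30,-20,0,0,0,-1,0,0,0,0,0,0,-1,0,0,0,0,0,0]}}

```text
t: 9.55
ee_pos: [0.5875, 0.0056, 0.2752]
tcp_rot: [-3.138, -0.141, -0.001]
wrist_force: [-1.0, 0.1, -1.1]
grip_width: 0.0853
```

```bash
python3 - <<'E'
from h import *
state()
P=camera_params("wrist");im=camera("wrist")[:,:,::-1];cv2.imwrite("pics/w4.png",im);np.savez("w4.npz",**P)
print(proj(P,np.array([.582,.0657,.086])))
cv2.imwrite("pics/w4c.png",cv2.resize(im[60:380,200:500],None,fx=1.8,fy=1.8,interpolation=cv2.INTER_CUBIC))
E
```

```text
9.55 pos [587.5   5.6 275.2] rot
 [[ 0.996  0.09   0.   ]
 [ 0.09  -0.996  0.   ]
 [ 0.001 -0.    -1.   ]] F [-1.   0.1 -1.1] w 85.3
[317.22441168 148.46855718]
```

View pics/w4c.png

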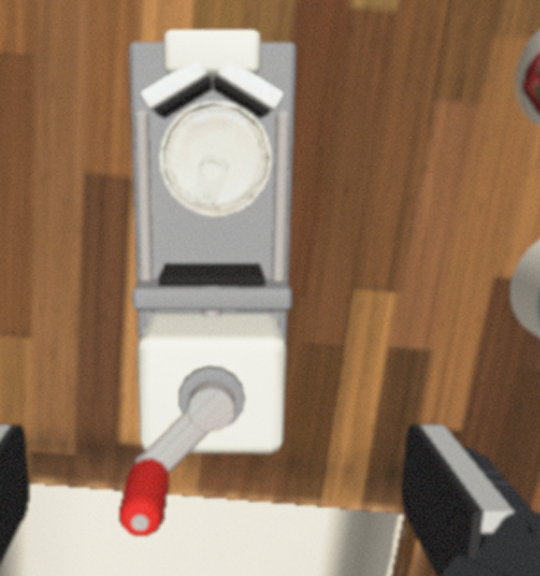

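The tin stands upright, with its lid centre at crop u≈215 against a V/pad centre of about 213 (≈1 mm off). It is clear of the pad. Next I'll locate the grip and crank axis.

```bash
python3 - <<'E'
from h import *
np.set_printoptions(suppress=True,precision=4)
P=dict(np.load("w4.npz"));f=lambda u,v:(u/1.8+200,v/1.8+60)
hub=onz(P,f(211,408),.108);g=onz(P,f(140,522),.155);print("hub",hub,"disk",onz(P,f(212,398),.095),"grip",g,np.linalg.norm((hub-g)[:2]))
gc=[onz(P,f(*u),.088) for u in((140,345),(285,345),(145,452),(280,452))];print("gear c",sum(gc)/4)
print("tin",onz(P,f(215,159),.086),"pad face top",onz(P,f(213,265),.062),"apex",onz(P,f(212,70),.064))
plan([g[0],g[1],.16],5.3)
E
```

```text
hub [ 0.5932 -0.0606  0.108 ] disk [ 0.5937 -0.0603  0.095 ] grip [ 0.5633 -0.1013  0.155 ] 0.0505148374361374
gear c [ 0.5943 -0.0643  0.088 ]
tin [0.584 0.066 0.086] pad face top [0.5882 0.0072 0.062 ] apex [0.5785 0.1101 0.064 ]
9.6 pos [586.9   6.3 274.1] rot
 [[ 0.996  0.091 -0.002]
 [ 0.091 -0.996  0.001]
 [-0.002 -0.001 -1.   ]] F [-0.4  0.2 -0.3] w 85.3
yaw deg 5.2
tool shift mm [-33.1 105.1 114. ]
turn [-0.0009  0.0016 -0.0018]
```

Emit:
{"op": "play_rows", "data": {"commands": [-1,-11,35,20,0,0,0,-1,-11,35,20,0,0,0,-1,-11,35,24,0,0,0,-1,0,0,0,0,0,0,-1,0,0,0,0,0,0]}}

```text
t: 10.1
ee_pos: [0.563, -0.1007, 0.2091]
tcp_rot: [-3.136, -0.142, 0.005]
wrist_force: [0.6, -0.6, 0.5]
grip_width: 0.0853
```

```bash
python3 - <<'E'
from h import *
plan([.5630,-.1012,.118],5.3)
E
```

```text
10.1 pos [ 563.  -100.7  209.1] rot
 [[ 0.996  0.09  -0.003]
 [ 0.09  -0.996  0.002]
 [-0.003 -0.002 -1.   ]] F [ 0.6 -0.6  0.5] w 85.3
yaw deg 5.18
tool shift mm [ 0.3  0.7 91.1]
turn [-0.0025  0.0033 -0.0021]
```

Emit:
{"op": "play_rows", "data": {"commands": [-1,0,0.5,30,0,0,0,-1,0,0,30,0,0,0,-1,0,0,20,0,0,0,-1,0,0,11,0,0,0,-1,0,0,0,0,0,0,1,0,0,0,0,0,0,1,0,0,0,0,0,0,1,0,0,0,0,0,0,1,0,0,0,0,0,0,1,0,0,0,0,0,0,1,0,0,0,0,0,0,1,0,0,0,0,0,0], "squeeze": 70}}

```text
t: 11.3
ee_pos: [0.5627, -0.1026, 0.1213]
tcp_rot: [3.138, 0.143, -0.006]
wrist_force: [-9.6, 0.0, 9.4]
grip_width: 0.0217
```

Emit:
{"op": "play_rows", "data": {"commands": [1,0,0,0,0,0,0,1,0,0,0,0,0,0,1,0,0,0,0,0,0,1,0,0,0,0,0,0,1,0,0,0,0,0,0,1,0,0,0,0,0,0]}}

```text
t: 11.9
ee_pos: [0.5627, -0.1026, 0.1213]
tcp_rot: [3.138, 0.143, -0.006]
wrist_force: [-9.0, -0.3, 10.7]
grip_width: 0.0211
```

```bash
cat >> h.py <<'E'
HUB=np.array([.5935,-.061])
def ang():
    o=observe();M=R.from_rotvec(o['tcp_rot']).as_matrix();q=M.T@np.append(o['ee_pos'][:2]-HUB,0)
    f=M.T@o['wrist_force'];th=np.arctan2(q[1],q[0]);t=np.array([-np.sin(th),np.cos(th)]);r=np.array([np.cos(th),np.sin(th)])
    print('t',round(o['t'],2),'th',np.degrees(th).round(1),'r',(np.hypot(*q[:2])*1e3).round(1),'Ft',(-f[:2]@t).round(2),'Fr',(f[:2]@r).round(2),'Fz',f[2].round(1),'z',(o['ee_pos'][2]*1e3).round(1),'w',round(o['grip_width']*1e3,1));return np.degrees(th)
def arc(th0,step,n,r=50.):
    a=np.radians(th0+step*np.arange(n+1));p=r*np.c_[np.cos(a),np.sin(a)]
    print(np.diff(p,axis=0).round(1).tolist())
E
python3 -c "
from h import *
state();th=ang();arc(th,10,36)"
```

```text
11.9 pos [ 562.7 -102.6  121.3] rot
 [[ 0.996  0.091 -0.004]
 [ 0.091 -0.996 -0.001]
 [-0.004  0.    -1.   ]] F [-9.  -0.3 10.7] w 21.1
t 11.9 th 131.7 r 51.8 Ft -7.05 Fr 5.59 Fz -10.7 z 121.3 w 21.1
[[-6.0, -6.3], [-4.8, -7.3], [-3.4, -8.0], [-2.0, -8.5], [-0.5, -8.7], [1.0, -8.7], [2.5, -8.3], [3.9, -7.8], [5.2, -7.0], [6.3, -6.0], [7.3, -4.8], [8.0, -3.4], [8.5, -2.0], [8.7, -0.5], [8.7, 1.0], [8.3, 2.5], [7.8, 3.9], [7.0, 5.2], [6.0, 6.3], [4.8, 7.3], [3.4, 8.0], [2.0, 8.5], [0.5, 8.7], [-1.0, 8.7], [-2.5, 8.3], [-3.9, 7.8], [-5.2, 7.0], [-6.3, 6.0], [-7.3, 4.8], [-8.0, 3.4], [-8.5, 2.0], [-8.7, 0.5], [-8.7, -1.0], [-8.3, -2.5], [-7.8, -3.9], [-7.0, -5.2]]
```

Emit:
{"op": "play_rows", "data": {"commands": [1,-1.5,0,-2,0,0,0,1,0,0,0,0,0,0,1,-6,-6.3,0,0,0,0,1,-4.8,-7.3,0,0,0,0,1,-3.4,-8,0,0,0,0,1,-2,-8.5,0,0,0,0]}}

```text
t: 12.5
ee_pos: [0.5436, -0.0765, 0.1217]
tcp_rot: [3.133, 0.142, 0.0]
wrist_force: [1.4, -11.8, -7.6]
grip_width: 0.021
```

```bash
python3 -c "
from h import *
state();ang()"
```

```text
12.5 pos [543.6 -76.5 121.7] rot
 [[ 0.996  0.091  0.   ]
 [ 0.091 -0.996 -0.006]
 [-0.     0.006 -1.   ]] F [  1.4 -11.8  -7.6] w 21.0
t 12.5 th 167.9 r 52.2 Ft 11.61 Fr 2.12 Fz 7.7 z 121.7 w 21.0
```

Emit:
{"op": "play_rows", "data": {"commands": [1,-0.5,-8.7,1,0,0,0,1,1,-8.7,0,0,0,0,1,2.5,-8.3,0,0,0,0,1,3.9,-7.8,0,0,0,0,1,5.2,-7,0,0,0,0,1,6.3,-6,0,0,0,0]}}

```text
t: 13.1
ee_pos: [0.5554, -0.0269, 0.1214]
tcp_rot: [3.136, 0.143, -0.011]
wrist_force: [-9.9, -5.8, 6.2]
grip_width: 0.0214
```

```bash
python3 -c "
from h import *
ang()"
```

```text
t 13.1 th -132.9 r 51.1 Ft 10.97 Fr 3.48 Fz -6.2 z 121.4 w 21.4
```

Emit:
{"op": "play_rows", "data": {"commands": [1,7.3,-4.8,0,0,0,0,1,8,-3.4,0,0,0,0,1,8.5,-2,0,0,0,0,1,8.7,-0.5,0,0,0,0,1,8.7,1,0,0,0,0,1,8.3,2.5,0,0,0,0]}}

```text
t: 13.7
ee_pos: [0.6041, -0.0132, 0.1213]
tcp_rot: [-3.137, -0.144, 0.012]
wrist_force: [-11.0, 1.4, 7.2]
grip_width: 0.0212
```

```bash
python3 -c "
from h import *
ang()"
```

```text
t 13.7 th -72.3 r 48.9 Ft 11.08 Fr -1.0 Fz -7.2 z 121.3 w 21.2
```

Emit:
{"op": "play_rows", "data": {"commands": [1,7.8,3.9,-0.5,0,0,0,1,7,5.2,0,0,0,0,1,6,6.3,0,0,0,0,1,4.8,7.3,0,0,0,0,1,3.4,8,0,0,0,0,1,2,8.5,0,0,0,0]}}

```text
t: 14.3
ee_pos: [0.6392, -0.0471, 0.1213]
tcp_rot: [-3.132, -0.144, 0.008]
wrist_force: [-7.2, 9.6, 5.1]
grip_width: 0.021
```

```bash
python3 -c "
from h import *
ang()"
```

```text
t 14.3 th -11.7 r 47.8 Ft 11.32 Fr -4.06 Fz -5.0 z 121.3 w 21.0
```

Emit:
{"op": "play_rows", "data": {"commands": [1,0.5,8.7,0,0,0,0,1,-1,8.7,0,0,0,0,1,-2.5,8.3,0,0,0,0,1,-3.9,7.8,0,0,0,0,1,-5.2,7,0,0,0,0,1,-6.3,6,0,0,0,0]}}

```text
t: 14.9
ee_pos: [0.6283, -0.0954, 0.1216]
tcp_rot: [-3.133, -0.143, -0.006]
wrist_force: [7.7, 7.7, -3.8]
grip_width: 0.0211
```

```bash
python3 - <<'E'
from h import *
ang()
im=camera("scene")[:,:,::-1];im2=camera("side")[:,:,::-1]
cv2.imwrite("pics/c5.png",cv2.hconcat([cv2.resize(im[190:350,240:420],(450,400),interpolation=cv2.INTER_CUBIC),cv2.resize(im2[180:320,280:420],(340,400),interpolation=cv2.INTER_CUBIC)]))
E
```

```text
t 14.9 th 49.9 r 48.9 Ft 10.86 Fr 0.07 Fz 3.8 z 121.6 w 21.1
```

View pics/c5.png

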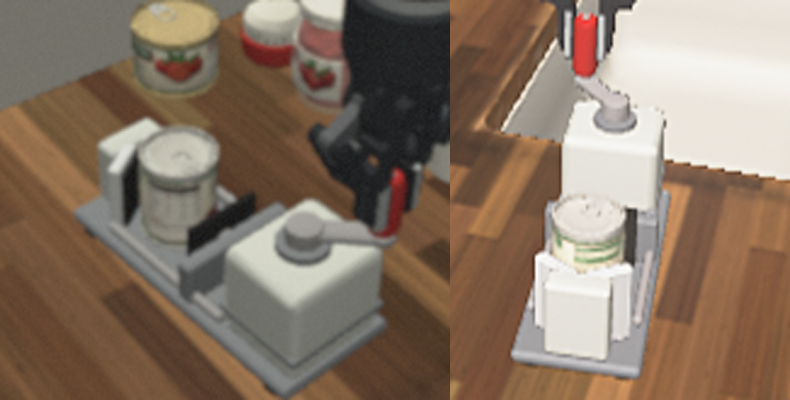

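Pad has advanced, with about 10 mm of gap left. Free push averages about 11.2 N. I'll continue in shorter arcs.

Emit:
{"op": "play_rows", "data": {"commands": [1,-7.3,4.8,0,0,0,0,1,-8,3.4,0,0,0,0,1,-8.5,2,0,0,0,0,1,-8.7,0.5,0,0,0,0,1,-8.7,-1,0,0,0,0,1,-8.3,-2.5,0,0,0,0]}}

```text
t: 15.6
ee_pos: [0.5805, -0.1105, 0.1217]
tcp_rot: [3.137, 0.142, 0.011]
wrist_force: [11.1, -2.0, -9.9]
grip_width: 0.0211
```

```bash
python3 -c "
from h import *
ang()"
```

```text
t 15.6 th 109.9 r 51.2 Ft 11.21 Fr -0.89 Fz 10.0 z 121.7 w 21.1
```

Emit:
{"op": "play_rows", "data": {"commands": [1,-7.8,-3.9,0,0,0,0,1,-7,-5.2,0,0,0,0,1,-6,-6.3,0,0,0,0]}}

```text
t: 15.9
ee_pos: [0.5577, -0.0986, 0.1217]
tcp_rot: [3.134, 0.142, 0.008]
wrist_force: [8.9, -7.7, -9.1]
grip_width: 0.0213
```

```bash
python3 - <<'E'
from h import *
ang()
im=camera("scene")[:,:,::-1]
cv2.imwrite("pics/c6.png",cv2.resize(im[190:350,240:420],(450,400),interpolation=cv2.INTER_CUBIC))
E
```

```text
t 15.9 th 138.7 r 51.9 Ft 11.73 Fr -0.57 Fz 9.1 z 121.7 w 21.3
```

View pics/c6.png

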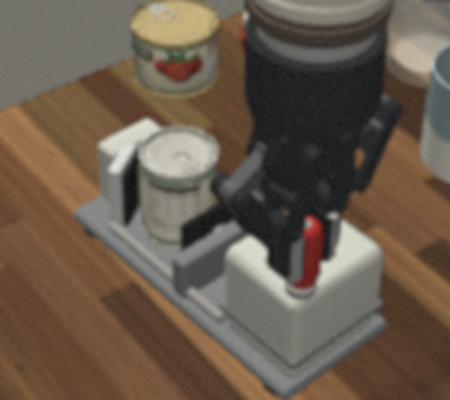

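Emit:
{"op": "play_rows", "data": {"commands": [1,-4.8,-7.3,1,0,0,0,1,-3.4,-8,0,0,0,0,1,-2,-8.5,0,0,0,0,1,-0.5,-8.7,0,0,0,0]}}

```text
t: 16.35
ee_pos: [0.5419, -0.0686, 0.1215]
tcp_rot: [3.131, 0.143, -0.002]
wrist_force: [-5.2, -12.0, 1.3]
grip_width: 0.0213
```

```bash
python3 -c "
from h import *
ang()"
```

```text
t 16.35 th 176.8 r 52.1 Ft 11.14 Fr 6.94 Fz -1.3 z 121.5 w 21.3
```

Emit:
{"op": "play_rows", "data": {"commands": [1,1,-8.7,0,0,0,0,1,2.5,-8.3,0,0,0,0,1,3.9,-7.8,0,0,0,0]}}

```text
t: 16.65
ee_pos: [0.5455, -0.0418, 0.1214]
tcp_rot: [3.134, 0.143, -0.009]
wrist_force: [-11.2, -7.9, 5.7]
grip_width: 0.021
```

```bash
python3 -c "
from h import *
ang()"
```

```text
t 16.65 th -153.0 r 51.6 Ft 11.56 Fr 7.47 Fz -5.6 z 121.4 w 21.0
```

Emit:
{"op": "play_rows", "data": {"commands": [1,5.2,-7,0,0,0,0,1,6.3,-6,0,0,0,0,1,7.3,-4.8,0,0,0,0]}}

```text
t: 16.95
ee_pos: [0.5624, -0.0209, 0.1213]
tcp_rot: [3.137, 0.144, -0.011]
wrist_force: [-11.4, -4.0, 9.1]
grip_width: 0.0212
```

```bash
python3 -c "
from h import *
ang()"
```

```text
t 16.95 th -122.6 r 50.7 Ft 11.54 Fr 3.84 Fz -9.0 z 121.3 w 21.2
```

Emit:
{"op": "play_rows", "data": {"commands": [1,8,-3.4,-0.5,0,0,0,1,8.5,-2,0,0,0,0,1,8.7,-0.5,0,0,0,0]}}

```text
t: 17.25
ee_pos: [0.5867, -0.0118, 0.1213]
tcp_rot: [-3.138, -0.144, 0.012]
wrist_force: [-12.0, -1.1, 7.4]
grip_width: 0.0209
```

```bash
python3 - <<'E'
from h import *
ang()
im=camera("side")[:,:,::-1];im2=camera("scene")[:,:,::-1]
cv2.imwrite("pics/c7.png",cv2.hconcat([cv2.resize(im2[190:350,240:400],(400,400),interpolation=cv2.INTER_CUBIC),cv2.resize(im[180:320,280:420],(400,400),interpolation=cv2.INTER_CUBIC)]))
E
```

```text
t 17.25 th -92.6 r 49.6 Ft 12.05 Fr 0.58 Fz -7.3 z 121.3 w 20.9
```

View pics/c7.png

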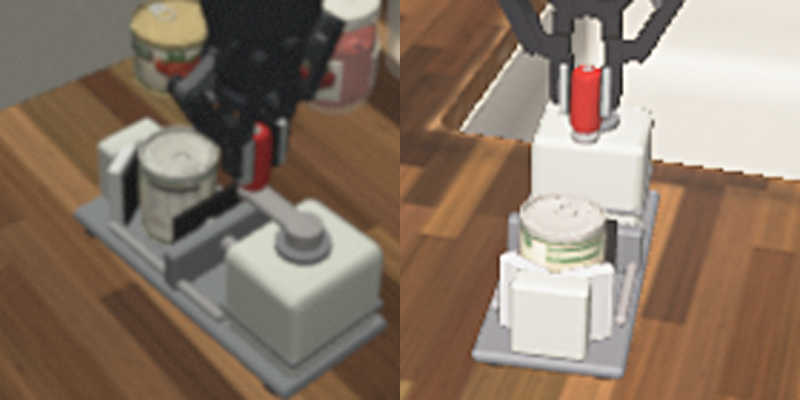

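Pad is nearly at the tin. Going on in 20° calls at the same speed.

Emit:
{"op": "play_rows", "data": {"commands": [1,8.7,1,0,0,0,0,1,8.3,2.5,0,0,0,0]}}

```text
t: 17.55
ee_pos: [0.6039, -0.0132, 0.1213]
tcp_rot: [-3.137, -0.144, 0.012]
wrist_force: [-12.0, 1.3, 7.4]
grip_width: 0.0213
```

```bash
python3 -c "
from h import *
ang()"
```

```text
t 17.55 th -72.5 r 48.9 Ft 12.09 Fr -1.33 Fz -7.3 z 121.3 w 21.3
```

Emit:
{"op": "play_rows", "data": {"commands": [1,7.8,3.9,0,0,0,0,1,7,5.2,0,0,0,0]}}

```text
t: 17.75
ee_pos: [0.6196, -0.0203, 0.1213]
tcp_rot: [-3.135, -0.144, 0.011]
wrist_force: [-11.6, 3.5, 7.8]
grip_width: 0.0212
```

```bash
python3 -c "
from h import *
ang()"
```

```text
t 17.75 th -52.0 r 48.3 Ft 11.69 Fr -3.33 Fz -7.7 z 121.3 w 21.2
```

Emit:
{"op": "play_rows", "data": {"commands": [1,6,6.3,-0.5,0,0,0,1,4.8,7.3,0,0,0,0]}}

```text
t: 17.95
ee_pos: [0.6316, -0.0319, 0.1213]
tcp_rot: [-3.133, -0.144, 0.011]
wrist_force: [-10.3, 7.7, 5.8]
grip_width: 0.0211
```

```bash
python3 -c "
from h import *
ang()"
```

```text
t 17.95 th -32.1 r 47.9 Ft 12.46 Fr -3.53 Fz -5.7 z 121.3 w 21.1
```

Emit:
{"op": "play_rows", "data": {"commands": [1,3.4,8,0,0,0,0,1,2,8.5,0,0,0,0]}}

```text
t: 18.15
ee_pos: [0.6392, -0.0471, 0.1214]
tcp_rot: [-3.132, -0.144, 0.008]
wrist_force: [-7.2, 10.1, 4.3]
grip_width: 0.0214
```

```bash
python3 -c "
from h import *
ang()"
```

```text
t 18.15 th -11.7 r 47.8 Ft 11.81 Fr -3.9 Fz -4.2 z 121.4 w 21.4
```

Emit:
{"op": "play_rows", "data": {"commands": [1,0.5,8.7,0,0,0,0,1,-1,8.7,0,0,0,0]}}

```text
t: 18.35
ee_pos: [0.6413, -0.0639, 0.1214]
tcp_rot: [-3.131, -0.144, 0.003]
wrist_force: [-2.4, 12.3, 2.1]
grip_width: 0.0209
```

```bash
python3 -c "
from h import *
ang()"
```

```text
t 18.35 th 8.8 r 47.9 Ft 12.15 Fr -3.18 Fz -2.0 z 121.4 w 20.9
```

Emit:
{"op": "play_rows", "data": {"commands": [1,-2.5,8.3,0,0,0,0,1,-3.9,7.8,0,0,0,0]}}

```text
t: 18.55
ee_pos: [0.6377, -0.0803, 0.1215]
tcp_rot: [-3.131, -0.144, -0.003]
wrist_force: [3.8, 12.7, -0.9]
grip_width: 0.0211
```

```bash
python3 -c "
from h import *
ang()"
```

```text
t 18.55 th 28.9 r 48.3 Ft 13.14 Fr -1.61 Fz 1.0 z 121.5 w 21.1
```

Emit:
{"op": "play_rows", "data": {"commands": [1,-5.2,7,0,0,0,0]}}

```text
t: 18.65
ee_pos: [0.6339, -0.0878, 0.1216]
tcp_rot: [-3.131, -0.143, -0.006]
wrist_force: [7.5, 12.9, -4.2]
grip_width: 0.0213
```

```bash
python3 -c "
from h import *
ang()"
```

```text
t 18.65 th 38.8 r 48.5 Ft 14.87 Fr -0.88 Fz 4.3 z 121.6 w 21.3
```

Emit:
{"op": "play_rows", "data": {"commands": [1,-6.3,6,0,0,0,0]}}

```text
t: 18.75
ee_pos: [0.6289, -0.0946, 0.1216]
tcp_rot: [-3.132, -0.143, -0.009]
wrist_force: [10.7, 12.3, -5.6]
grip_width: 0.0215
```

```bash
python3 -c "
from h import *
ang()"
```

```text
t 18.75 th 48.7 r 48.8 Ft 16.23 Fr -0.68 Fz 5.7 z 121.6 w 21.5
```

Emit:
{"op": "play_rows", "data": {"commands": [1,-4.3,3,0,0,0,0]}}

```text
t: 18.85
ee_pos: [0.6252, -0.0984, 0.1217]
tcp_rot: [-3.133, -0.143, -0.011]
wrist_force: [12.3, 11.2, -7.4]
grip_width: 0.0216
```

```bash
python3 -c "
from h import *
ang()"
```

```text
t 18.85 th 54.9 r 49.0 Ft 16.6 Fr -0.61 Fz 7.6 z 121.7 w 21.6
```

Emit:
{"op": "play_rows", "data": {"commands": [1,-3.2,1.9,0,0,0,0]}}

```text
t: 18.95
ee_pos: [0.6226, -0.1006, 0.1217]
tcp_rot: [-3.133, -0.143, -0.012]
wrist_force: [13.4, 9.6, -7.8]
grip_width: 0.021
```

```bash
python3 -c "
from h import *
ang()"
```

```text
t 18.95 th 58.9 r 49.2 Ft 16.42 Fr 0.16 Fz 8.0 z 121.7 w 21.0
```

Emit:
{"op": "play_rows", "data": {"commands": [1,0,0,0,0,0,0,1,0,0,0,0,0,0,1,0,0,0,0,0,0]}}

```text
t: 19.25
ee_pos: [0.6223, -0.1009, 0.1216]
tcp_rot: [-3.134, -0.143, -0.01]
wrist_force: [10.4, 8.8, -6.3]
grip_width: 0.0211
```

```bash
python3 -c "
from h import *
ang()"
```

```text
t 19.25 th 59.4 r 49.2 Ft 13.55 Fr -1.03 Fz 6.4 z 121.6 w 21.1
```

Emit:
{"op": "play_rows", "data": {"commands": [1,0,0,0,0,0,0,1,0,0,0,0,0,0,1,0,0,0,0,0,0,1,0,0,0,0,0,0,1,0,0,0,0,0,0,1,0,0,0,0,0,0,1,0,0,0,0,0,0,1,0,0,0,0,0,0]}}

```text
t: 20.05
ee_pos: [0.6223, -0.1009, 0.1217]
tcp_rot: [-3.134, -0.143, -0.01]
wrist_force: [10.6, 8.8, -5.8]
grip_width: 0.0213
```

```bash
python3 -c "
from h import *
ang()"
```

```text
t 20.05 th 59.4 r 49.2 Ft 13.75 Fr -0.93 Fz 5.9 z 121.7 w 21.3
```

Extrapolating at matched speed gives about 6.6 N above the free push, which is the target. I'll unload the hand slightly, let go and retreat straight up.

Emit:
{"op": "play_rows", "data": {"commands": [1,1,-0.6,0,0,0,0,1,0,0,0,0,0,0]}}

```text
t: 20.25
ee_pos: [0.6224, -0.1008, 0.1216]
tcp_rot: [-3.135, -0.143, -0.006]
wrist_force: [7.4, 6.2, -4.6]
grip_width: 0.0214
```

```bash
python3 -c "
from h import *
ang()"
```

```text
t 20.25 th 59.2 r 49.2 Ft 9.61 Fr -0.65 Fz 4.6 z 121.6 w 21.4
```

Emit:
{"op": "play_rows", "data": {"commands": [1,1,-0.6,0,0,0,0,1,0,0,0,0,0,0,-1,0,0,0,0,0,0,-1,0,0,0,0,0,0,-1,0,0,0,0,0,0,-1,0,0,0,0,0,0,-1,0,0,0,0,0,0,-1,0,0,-15,0,0,0,-1,0,0,-30,0,0,0,-1,0,0,-40,0,0,0,-1,0,0,-40,0,0,0,-1,0,0,-40,0,0,0]}}

```text
t: 21.45
ee_pos: [0.6216, -0.1025, 0.2897]
tcp_rot: [3.138, 0.143, 0.002]
wrist_force: [1.0, -0.6, 0.5]
grip_width: 0.0855
```

Emit:
{"op": "play_rows", "data": {"commands": [-1,-5,0,0,0,0,0,-1,0,0,0,0,0,0,-1,0,0,0,0,0,0]}}

```text
t: 21.75
ee_pos: [0.6161, -0.1028, 0.2857]
tcp_rot: [-3.138, -0.143, 0.003]
wrist_force: [-0.8, 0.7, 0.3]
grip_width: 0.0856
```

```bash
python3 - <<'E'
from h import *
np.set_printoptions(suppress=True,precision=4)
state();P=camera_params("wrist")
im=camera("wrist")[:,:,::-1];np.savez("w5.npz",**P);cv2.imwrite("pics/w5.png",im)
a=np.radians(59.2);M=R.from_rotvec(observe()['tcp_rot']).as_matrix()
print("grip exp",proj(P,np.array([.6224,-.1008,.155])),"seat tin",proj(P,np.array([.5825,.0716,.086])))
s=camera("side")[:,:,::-1];s=cv2.resize(s[180:320,280:420],(400,400))
w=cv2.resize(im[:, 120:440],(400,600))[:600];cv2.imwrite("pics/f.png",cv2.hconcat([w,cv2.copyMakeBorder(s,0,200,0,0,cv2.BORDER_CONSTANT)]))
E
```

```text
21.75 pos [ 616.1 -102.8  285.7] rot
 [[ 0.996  0.091 -0.002]
 [ 0.091 -0.996  0.001]
 [-0.002 -0.001 -1.   ]] F [-0.8  0.7  0.3] w 85.6
grip exp [325.5282 226.5515] seat tin [296.8396   7.1357]
```

View pics/f.png

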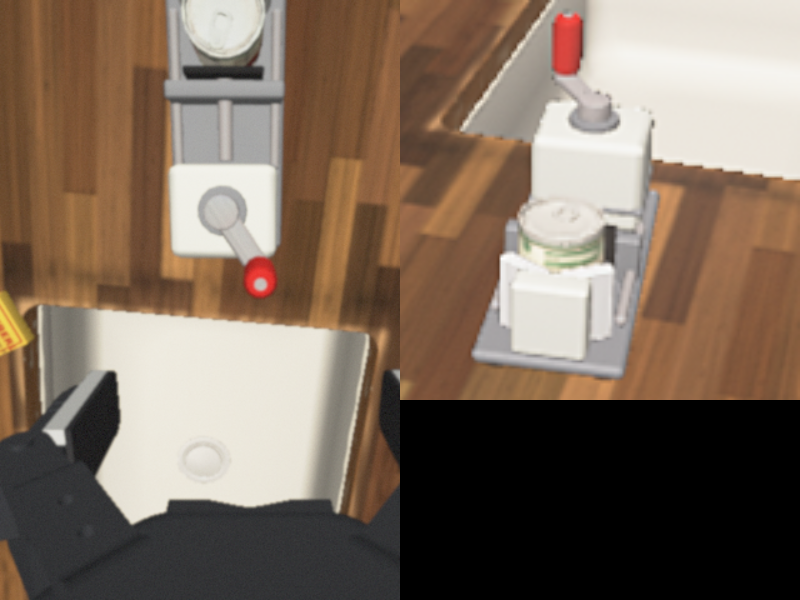

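The grip top is at about (328,224), against an expected (325.5,226.5). That is about 2 mm, so at most some 2° of unwinding. The tin stands clamped in the V and the hand is clear, so I'm handing in.

```bash
python3 -c "
from cell import ctrl
print(ctrl.sign_off())"
```

```text
the job is handed in; nothing more can be done
None
```

The tin is standing in the clamp, in line with the middle of the V and clamped. I let go of the crank and handed the job in with the hand clear, at about 22 s. No verdict was reported.

- **Placing:** I stood the tin upright about 6 mm short of the V. The wrist camera put it about 1 mm off the V's centre line.
- **Clamping:** I wound the crank about 1.8 turns clockwise. The push at the grip averaged about 11.2 N while free. It then climbed steadily to 16.2 N at the last full-speed reading. I wound about 10° further at lower speed. Extrapolated to full speed, that gives roughly 6.5 N above the free push, against a limit of 3.5 to 10 N.
- **Last pictures:** The tin was upright in the V with the pad against it.

Some checks were less certain:
- **Final push not measured directly:** The slower last steps read only 16.4 to 16.6 N. With the hand paused, the push stayed at 13.7 N, a smaller drop than the task text suggests. The 6.5 N is therefore an estimate.
- **Grip position:** After release the grip appeared about 2 mm from where I left it. That is within calibration error, or at most about 2° of unwinding, worth roughly 0.3 N.
- **Bystanders:** I did not measure them at the end. No contact with them was seen or felt.

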